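# Seat the brass key-rail tube in the V-blocks and clamp it for drilling

### The job

Take the brass tube from the spoon rest in the open plywood box, lay it gently into the two V-blocks of the drilling jig so that it beds down in both, and slide it along the V's until its end bears lightly against the end stop. Then close the toggle clamp on it by pressing the red handle down until it locks, and leave it clamped there with your hand away. The tube is thin-walled and the stop is only finger-tight, so feel your way and never force it, and leave the other things in the box alone.

Things in the scene. Friction and masses are not known exactly. Their poses are not given: they have to be found in the camera images.
- jig: Drilling jig, fixed: plywood board 170 x 235 mm, 18 mm thick, with two V-blocks, end stop and toggle clamp. Origin: on the table top, below the V axis, half-way between the V-blocks. x: level, from the V's towards the clamp; y: along the V's towards the stop; z up. A tube bedded in both V's has its axis along y at x = 0, z = 58.4 mm.
- vblocks: Two steel V-blocks; origin and axes as the jig. Each 30 mm long (y), 50 mm wide, top 58 mm above the table, 90 degree V 36 mm wide at the top, flanks meeting 40 mm above the table. They span y = -71 to -41 and 41 to 71 mm; the 82 mm gap between them is free for fingers down to the board, 18 mm above the table.
- stop: End stop: aluminium bracket 34 mm wide, 64 mm high, black thumbscrew on top (to 99 mm above the table). Origin: under its face to the V-blocks, jig y = 122 mm; axes as the jig. Its rod, with a flat 16 mm head (stop_rod_c1) on the axis of the bedded tube, is set differently each time and not measured: the head's face lies at jig y = 80 to 104 mm. Push on it with 2 to 5 N; over 10 N is too hard.
- clamp: Toggle clamp behind the V-block nearer the stop; origin and axes as the jig. Riser and cheeks: x = 42 to 105, y = 38 to 74, up to z = 120 mm. Starts open: bar upright, up to z = 180 mm, its spindle pointing to the V side no nearer than x = 45 mm. Closed: the bar lies level and its sprung rubber pad presses on the tube with about 7 N at x = 0, y = 56 mm.
- clamp_handle (a joint): Angle of the clamp's red handle: 0 = open (standing 1.085 rad above level), grows as it is pressed down, 1.085 = locked, level, on its rest. Stays where it is left. About 2 N at the grip moves it, up to 4 N near the end where the pad bites; past 1.04 (over centre) it holds itself. The bar follows it. Over 35 N of push on it is too hard.
- handle_grip (a point): Middle of the red handle's thickness, 75 mm from its pivot. Pivot: jig x = 97, y = 56, z = 86 mm, axis along y. The handle runs from it to jig +x and up, at (1.085 - joint value) above level. Red sleeve 18 mm wide (y), 14 mm thick, 22 to 90 mm from the pivot. Site x points outwards along the handle, z out of its upper side, where one presses.
- tube_center (a point): Centre of the brass tube: 26 mm diameter, 180 mm long, about 0.23 kg, black end caps; x is the tube's axis, both ends alike. It starts level in the notches of the wooden spoon rest in the open box, its centre 35 mm above the box's inner floor (146 mm above the table). Thin-walled: over 25 N into the V-blocks is too hard.
- station: Key station, fixed: a lidded plywood box, lid closed, with an open plywood box on it. Origin on the table, x away from the robot, z up. Open box: outer x = -85 to 195 mm, y = -190 to 190 mm, walls 9 mm thick, their tops 157 mm above the table, inner floor 111 mm above the table.
- spoon_rest: Dark wooden spoon rest, fixed in the box: base 64 mm (x) by 106 mm (y), 8 mm thick, with two cross rails centred at y = -46 and 46 mm, 14 mm thick, 34 mm high on both sides of the tube (16 to 32 mm from its middle). Origin: centre of its underside. Between the rails (78 mm) only the 8 mm base lies below the tube: room for fingers.
- cactus_center (a point): Centre of the white ceramic pot (68 mm wide, 62 mm high, cactus up to 108 mm), loose in the box. Leave alone.
- case_center (a point): Centre of the sunglasses case (62 x 155 x 38 mm), loose in the box. Leave alone.
- carabiner_center (a point): Centre of the aluminium carabiner (78 x 40 mm, 8 mm thick), loose in the box. Leave alone.
- keyring_center (a point): Middle of the key ring with two keys (75 x 40 mm, flat), loose in the box. Leave alone.
Things that resemble listed ones, but are neither listed nor needed, are in the scene too. Leave any white look-alike of the part that bears tube_center alone.

How it is judged:
On the way:
1. the tube lies in both V-blocks and bears on the end stop, with the clamp still open (x of tube_center in the frame of jig between -0.002 and 0.002 m and z of tube_center in the frame of jig between 0.0564 and 0.0604 m and angle between the x axis of tube_center and the y axis of jig, either way round below 0.03 rad and contact force between tube and stop above 0.3 N and value of joint clamp_handle below 0.6 rad), for 0.1 s.
At the end, for the whole second after the job is handed in: Tube bedded in both V-blocks (centre within 2 mm of the V axis, direction within 0.03 rad), its end within 1.5 mm of the stop, handle locked (beyond 1.05 rad), pad pressing with over 4 N, tube at rest; cactus pot, sunglasses case, carabiner and key ring within 20 mm of their starts (x of tube_center in the frame of jig between -0.002 and 0.002 m and z of tube_center in the frame of jig between 0.0564 and 0.0604 m and angle between the x axis of tube_center and the y axis of jig, either way round below 0.03 rad and distance between tube_center and stop_rod_c1 below 0.0945 m and distance of each of cactus_center, case_center, carabiner_center, keyring_center from where it was at the start of the episode below 0.02 m and value of joint clamp_handle above 1.05 rad and contact force between clamp and tube above 4 N and linear speed of tube below 0.01 m/s); the robot touches nothing.
It fails at once if the tube pressed against the end stop with more than 10 N (contact force between tube and stop above 10 N).
It fails at once if the tube pressed or dropped into the V-blocks with more than 25 N (contact force between tube and vblocks above 25 N).
It fails at once if the clamp pushed by the hand with more than 35 N (contact force between the fingers and clamp above 35 N).
It fails at once if the cactus pot, sunglasses case, carabiner or key ring shifted by more than 20 mm (distance of any of cactus_center, case_center, carabiner_center, keyring_center from where it was at the start of the episode above 0.02 m).
It also fails if it takes over 67 s, if anything falls off the work surface, if the arm or the gripper's body presses on something with over 40 N, if the wrist force passes 120 N, or if a joint passes its speed limit or range.

### The arm

A 7-joint arm with a two-finger parallel gripper is mounted at the origin on the work surface. World frame = base frame: x ahead of the robot, y to its left, z up, the work surface at z = 0. Lengths are in m, angles in rad, forces in N, time in s.
With the tool pointing down it reaches from about 0.425 to 0.95 m from the base axis. Payload 16.7 kg.
Tool frame: the origin (TCP) lies midway between the tips of the shut fingers; the grasp point (between the pads) lies 19 mm behind it; z points along the fingers, y is the line along which they close (so a half turn about z gives the same grasp; the last joint's range is limited). The gripper opens to 94 mm and grips with 3 to 60 N. Pads are 16 mm wide; open, the fingers measure 119 mm over their backs; the gripper's body (75 mm by 177 mm) begins 78 mm behind the grasp point.
Start: joints at [-1.312, 0.426, 0.074, 1.606, -0.034, 1.111, -0.067], TCP at [0.268, 0.619, 0.205] pointing down, gripper open.
Joint ranges: [-2.85, 2.85], [-0.5, 2.14], [-1.23, 1.37], [0.21, 2.46], [-1.02, 4.16], [0.16, 2.05], [-2.73, 2.73]. Speed limits (rad/s): [1.89, 1.89, 2.39, 2.39, 3.01, 3.01, 3.01].

### API

Orientations are given as a unit quaternion [x, y, z, w].
In Python, from plant import readout, eyes, workorder gives the robot as it stands.
- The arm moves only by the tool arm_command, never from a script. Its argument "plan" is a list that holds one entry, the list of rows, each a list of 7 numbers: the shift along the tool's x, y, z as a fraction of full scale, then the turn, a rotation vector about the tool's x, y, z as a fraction of full scale, then the opening, from 0 (shut) to 1 (fully open). A call has 1 to 10 rows; each row is the pose to reach, as a shift and turn from the pose commanded when the call began, along the tool's axes at that moment; what a row does not reach only later rows make up. Full scale, the value 1, is 25 cm for a shift and 2 rad for a turn. A row lasts 1/12 s, in which the tool goes at most 41.7 mm and 7.16 degrees, less where a joint would pass 70% of its speed; a pose out of reach is approached as far as the arm can. A call with a number of a shift or a turn outside -1 to 1 is refused whole. A call with a gripper value outside its range is refused whole. The fingers move at their own pace and stop on an object; "newtons" is the grip in N (left out, the last holds). Time passes only in rows, so rows that repeat a pose let the fingers close. It gives the time, the measured TCP pose, the force, the opening and the grip force at its end, in the units of the state.
- readout.state(): the state, without advancing time (a new reading comes with each control period).
- eyes.capture(name): name is "scene" or "top" or "wrist"; returns a dict with "color" (480x640x3 uint8, blue, green, red), "K" (3x3 intrinsics, pixels), "rvec" (rotation vector, rad) and "tvec" (3), from world to camera coordinates, as OpenCV has them; the wrist camera has in their place "tool_from_camera" (4x4, takes a point from camera to tool coordinates, whose origin is the TCP and whose axes are the flange's). Camera axes: x right, y down, z forward; pixel columns grow to the right and rows downward; lengths in m; the calibration is good to about 2 mm. A picture is of the moment at which its call begins: read the wrist's pose just before it. There is no depth.
- workorder.hand_in(): hands the job in; it is judged then, once.
The state is a dict: "time": time; "qpos": joint angles; "joint_velocities": joint speeds; "joint_efforts": joint torques, N m; "eef_pos": TCP position; "tool_rot": TCP orientation; "force": force on the tool from outside, world axes, zero at the start; "wrist_torque": the same for the moment, N m; "opening": finger opening in m; "gripper_force": force on a finger pad.
Only numpy, scipy, OpenCV 4.12 (cv2) and the standard library are available. Lean on these libraries where they do the work, as an engineer would, in place of code of your own. Each camera call takes 0.05 s, during which the arm holds its last target. There are 200 camera calls.

## Working session

There is one attempt and no reset: what is moved stays moved. The work goes in short steps, Python scripts to look and compute and a tool call to move; the robot and the scene stay as the last step left them, time stands still between calls to the robot, and variables do not carry over. Pictures are saved under pics/ and viewed, at most 10 in all, crops included, and the job is handed in when it is done.

Besides the shell and the picture viewer there is one more tool, called after ">>>" in YAML: its name, and indented under it one key for each argument. arm_command: Moves the arm, as the interface text tells. Shift numbers are shares of 25 cm and turn numbers shares of 2 rad, none past 1 either way. Its arguments: {"type":"object","properties":{"plan":{"type":"array"},"newtons":{"type":"number"}},"required":["plan"]}

```bash
mkdir -p pics
cat > h.py <<'E'
import numpy as np, cv2
from scipy.spatial.transform import Rotation as R
from plant import readout, eyes, workorder
def cap(n,save=None):
    s=readout.state(); c=eyes.capture(n); K=np.array(c["K"],float)
    if n=="wrist":
        T=np.eye(4); T[:3,:3]=R.from_quat(s["tool_rot"]).as_matrix(); T[:3,3]=s["eef_pos"]
        W=T@np.array(c["tool_from_camera"])
    else:
        M=np.eye(4); M[:3,:3]=cv2.Rodrigues(np.array(c["rvec"],float))[0]; M[:3,3]=np.ravel(c["tvec"]); W=np.linalg.inv(M)
    if save: cv2.imwrite("pics/"+save,c["color"])
    return c["color"],K,W
def plane(K,W,px,z):
    px=np.atleast_2d(np.array(px,float)); d=np.c_[px,np.ones(len(px))]@np.linalg.inv(K).T@W[:3,:3].T
    return W[:3,3]+d*((z-W[2,3])/d[:,2])[:,None]
def proj(K,W,P):
    P=np.atleast_2d(P); c=(P-W[:3,3])@W[:3,:3]; u=c@K.T; return u[:,:2]/u[:,2:]
def save(n,K,W): np.savez(n,K=K,W=W)
E
python3 - <<'E'
from h import *
for n in("top","scene"):
    i,K,W=cap(n,n+"0.png"); save(n+"0",K,W); print(n,W.round(3).tolist(),K[0,0])
s=readout.state(); print({k:np.round(v,3).tolist() for k,v in s.items()})
E
```

```text
top [[0.024, -0.99, 0.137, 0.199], [-1.0, -0.021, 0.02, 0.074], [-0.017, -0.138, -0.99, 1.607], [0.0, 0.0, 0.0, 1.0]] 598.6471035400892
scene [[-0.901, 0.268, -0.342, 0.866], [0.435, 0.554, -0.71, 1.094], [-0.001, -0.788, -0.616, 0.964], [0.0, 0.0, 0.0, 1.0]] 481.0492066278456
{'time': 0.1, 'qpos': [-1.312, 0.427, 0.074, 1.607, -0.034, 1.111, -0.067], 'joint_velocities': [0.001, -0.002, -0.001, -0.001, -0.001, -0.0, 0.001], 'joint_efforts': [0.008, -93.747, 3.677, -45.504, -0.049, 0.017, 0.0], 'eef_pos': [0.268, 0.619, 0.205], 'tool_rot': [0.203, 0.979, -0.001, -0.0], 'force': [-0.593, 0.484, 0.65], 'wrist_torque': [0.029, 0.013, 0.019], 'gripper_force': 0.0, 'opening': 0.094}
```

View pics/top0.png

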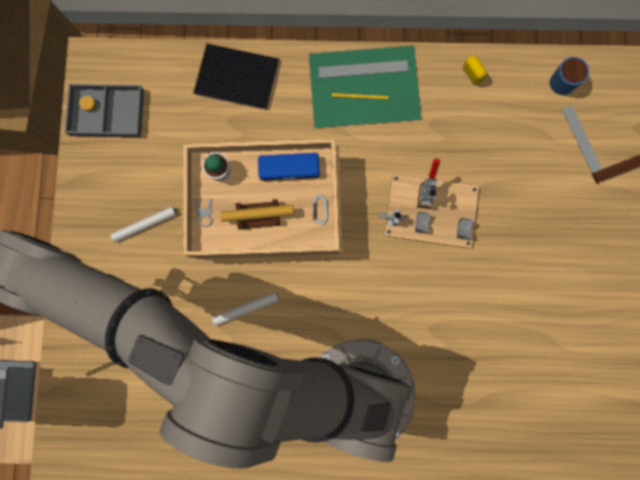

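View pics/scene0.png

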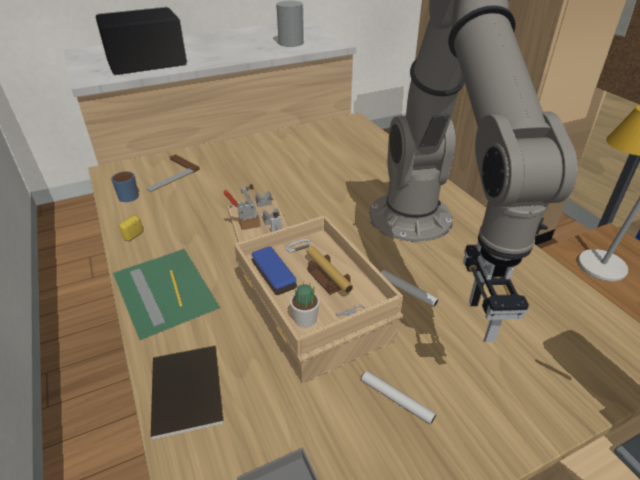

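The top view shows three tube-like things. The brass one is at (257,213) on the spoon rest in the box. The two white ones, at (143,225) and (245,309), lie on the table and are the look-alikes. Only the brass one fits the description. The jig is at (432,210), with the stop at (392,217), the V-blocks at (424,223) and (465,229), and the red handle at (433,168).

Run:
```python
from h import *
im=cv2.imread("pics/top0.png"); d=np.load("top0.npz"); K,W=d["K"],d["W"]
c=cv2.resize(im[130:270,170:490],None,fx=2.5,fy=2.5,interpolation=cv2.INTER_CUBIC); cv2.imwrite("pics/crop0.png",c)
h=cv2.cvtColor(im,cv2.COLOR_BGR2HSV)
m=cv2.inRange(h,(15,140,70),(30,255,255)); m[:195]=0;m[235:]=0;m[:,:215]=0;m[:,300:]=0
n,l,st,ce=cv2.connectedComponentsWithStats(m); k=1+st[1:,4].argmax(); print("brass",st[k],ce[k])
r=cv2.minAreaRect(cv2.findContours((l==k).astype(np.uint8),0,2)[0][0]); print(r)
b=plane(K,W,cv2.boxPoints(r),.150); print(b.round(3), b.mean(0).round(4))
m=cv2.inRange(h,(0,170,100),(6,255,255)); m[:,:410]=0;m[:,460:]=0
ys,xs=np.where(m); p=np.c_[xs,ys]; print("red",p.min(0),p.max(0),p.mean(0), plane(K,W,p.mean(0),.14).round(3))
print("Vs",plane(K,W,[[424,223],[465,229],[392,217]],.058).round(3))
for q in [(390,177),(479,186),(472,247),(386,239)]: print(plane(K,W,q,.018).round(3))
```

```text
brass [220 205  74  17 853] [256.92966002 212.6049238 ]
((256.4873046875, 212.82232666015625), (13.53693962097168, 73.38446044921875), 85.91438293457031)
[[0.456 0.362 0.15 ]
 [0.473 0.181 0.15 ]
 [0.44  0.177 0.15 ]
 [0.423 0.358 0.15 ]] [0.448  0.2695 0.15  ]
red [430 159] [439 177] [434.03921569 167.83333333] [[ 0.573 -0.17   0.14 ]]
Vs [[ 0.446 -0.157  0.058]
 [ 0.432 -0.264  0.058]
 [ 0.46  -0.074  0.058]]
[[ 0.577 -0.071  0.018]]
[[ 0.556 -0.311  0.018]]
[[ 0.39  -0.291  0.018]]
[[ 0.407 -0.062  0.018]]
```

View pics/crop0.png

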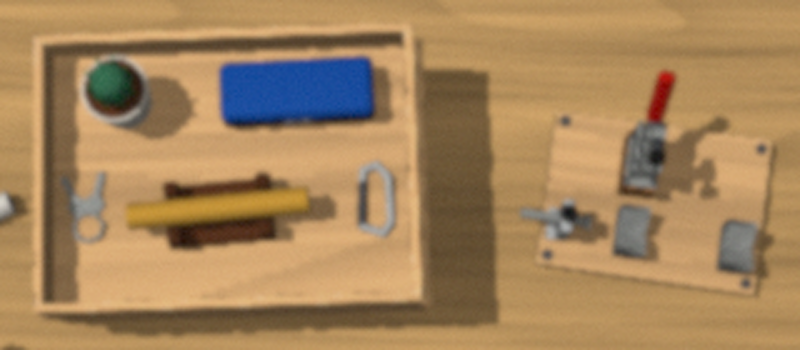

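The enlarged crop confirms it: the brass tube at crop (218,207) lies on the dark spoon rest. The key ring (88,205), carabiner (377,200), case (297,92) and cactus (115,88) all stand clear of it. Next I move up over the box for a close look.

```bash
cat >> h.py <<'E'
def rel(pos,yang,tilt=None,Rm=None):
    "yang: world angle of tool y, tool pointing down"
    s=readout.state(); R0=R.from_quat(s["tool_rot"]).as_matrix()
    y=np.array([np.cos(yang),np.sin(yang),0]); z=np.array([0,0,-1.]); x=np.cross(y,z)
    R1=np.c_[x,y,z] if Rm is None else Rm
    sh=R0.T@(np.array(pos)-s["eef_pos"])/.25; t=R.from_matrix(R0.T@R1).as_rotvec()/2
    return np.r_[sh,t].round(4).tolist()
E
python3 - <<'E'
from h import *
c=eyes.capture("wrist"); print(np.round(c["tool_from_camera"],3).tolist(), np.round(c["K"],0).tolist())
print(rel((.40,.40,.36),0.0))
E
```

```text
[[0.0, -0.972, -0.234, 0.067], [1.0, 0.0, -0.0, 0.0], [0.0, -0.234, 0.972, -0.179], [0.0, 0.0, 0.0, 1.0]] [[382.0, 0.0, 318.0], [0.0, 382.0, 236.0], [0.0, 0.0, 1.0]]
[-0.832, -0.5951, -0.6196, -0.0004, 0.0003, 0.581]
```

>>> arm_command:
  plan:
    - [[-0.1,0,-0.62,0,0,0.06,1],[-0.2,-0.1,-0.62,0,0,0.12,1],[-0.83,-0.6,-0.62,0,0,0.58,1],[-0.83,-0.6,-0.62,0,0,0.58,1],[-0.83,-0.6,-0.62,0,0,0.58,1],[-0.83,-0.6,-0.62,0,0,0.58,1],[-0.83,-0.6,-0.62,0,0,0.58,1],[-0.83,-0.6,-0.62,0,0,0.58,1],[-0.83,-0.6,-0.62,0,0,0.58,1],[-0.83,-0.6,-0.62,0,0,0.58,1]]

```text
time: 0.98
eef_pos: [0.4007, 0.3971, 0.3617]
tool_rot: [0.711, 0.704, 0.001, -0.0]
force: [-1.0, 0.5, 0.2]
opening: 0.0941
gripper_force: 0.0
```

Run:
```python
from h import *
s=readout.state(); print(s["eef_pos"],s["time"]); print(rel((.448,.24,.36),0.0))
```

```text
[0.40073138 0.39712295 0.36165289] 0.9833
[-0.6266, 0.1953, 0.0058, 0.0005, -0.0008, -0.005]
```

>>> arm_command:
  plan:
    - [[-0.63,0.2,0,0,0,0,1],[-0.63,0.2,0,0,0,0,1],[-0.63,0.2,0,0,0,0,1],[-0.63,0.2,0,0,0,0,1],[-0.63,0.2,0,0,0,0,1],[-0.63,0.2,0,0,0,0,1],[-0.63,0.2,0,0,0,0,1]]

```text
time: 1.57
eef_pos: [0.4491, 0.2422, 0.3605]
tool_rot: [0.706, 0.708, 0.0, -0.0]
force: [0.4, 0.5, 0.7]
opening: 0.0941
gripper_force: 0.0
```

Run:
```python
from h import *
im,K,W=cap("wrist","w1.png"); save("w1",K,W)
h=cv2.cvtColor(im,cv2.COLOR_BGR2HSV)
m=cv2.inRange(h,(15,140,70),(30,255,255)); m=cv2.morphologyEx(m,cv2.MORPH_OPEN,np.ones((5,5)))
n,l,st,ce=cv2.connectedComponentsWithStats(m); k=1+st[1:,4].argmax(); print(st[k],ce[k])
r=cv2.minAreaRect(cv2.findContours((l==k).astype(np.uint8),0,2)[0][0]); print(r)
b=plane(K,W,cv2.boxPoints(r),.146); print(b.round(3), b.mean(0).round(4))
print(rel((.45,-.01,.36),-.09))
```

```text
[319 194  12  12 101] [324.31683168 199.77227723]
((324.5, 199.5), (11.0, 11.0), 90.0)
[[0.45  0.259 0.146]
 [0.461 0.259 0.146]
 [0.462 0.248 0.146]
 [0.45  0.248 0.146]] [0.4558 0.2537 0.146 ]
[-1.0112, 0.0009, 0.0014, -0.0002, 0.0, 0.0466]
```

View pics/w1.png

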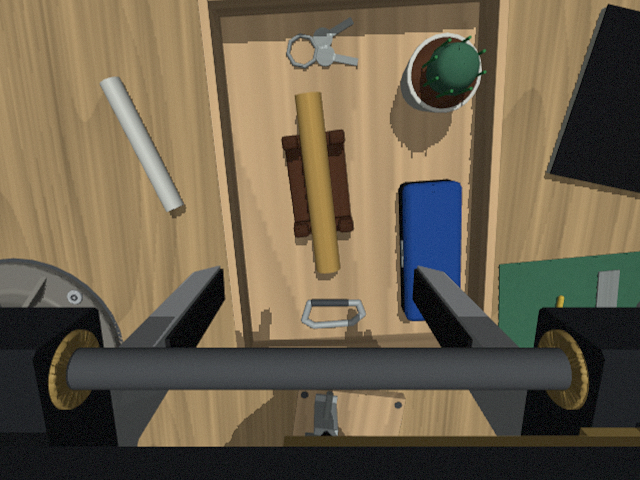

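The wrist view shows the brass tube from (308,95) to (328,272) on the rest, with rail corners near (287,140), (340,133), (300,232) and (350,228).

Run:
```python
from h import *
im=cv2.imread("pics/w1.png"); d=np.load("w1.npz"); K,W=d["K"],d["W"]
h=cv2.cvtColor(im,cv2.COLOR_BGR2HSV); print(h[110,308],h[180,320],h[255,326],h[150,240])
m=cv2.inRange(h,(17,120,60),(27,255,255)); m[:85]=0; m[285:]=0; m[:,:285]=0; m[:,350:]=0
n,l,st,ce=cv2.connectedComponentsWithStats(m); k=1+st[1:,4].argmax(); print(st[k],ce[k])
pts=[]
for v in (115,125,150,170,190,210,245,255):
    x=np.where(l[v]==k)[0]; pts.append(((x.min()+x.max())/2,v)); print(v,x.min(),x.max())
p=plane(K,W,pts,.148); f=np.polyfit(p[:,1],p[:,0],1); print(p.round(4).tolist(),"slope",f, np.abs(np.polyval(f,p[:,1])-p[:,0]).max())
e=plane(K,W,[(308,95),(328,272)],.148); print(e.round(4), e.mean(0), np.linalg.norm(e[0]-e[1]))
```

```text
[ 19 146 170] [ 20 139 172] [ 19 141 166] [ 17  92 191]
[ 295   92   45  182 4550] [317.57934066 180.81802198]
115 297 322
125 298 323
150 301 327
170 304 329
190 307 331
210 309 333
245 314 337
255 315 338
[[0.4406, 0.3372, 0.148], [0.4416, 0.3278, 0.148], [0.445, 0.3038, 0.148], [0.4475, 0.284, 0.148], [0.4501, 0.2638, 0.148], [0.4523, 0.2431, 0.148], [0.4572, 0.2055, 0.148], [0.4583, 0.1945, 0.148]] slope [-0.12458955  0.48271445] 0.0002861456535563911
[[0.4392 0.3557 0.148 ]
 [0.4601 0.1754 0.148 ]] [0.44965119 0.26555477 0.148     ] 0.1815299462021087
```

>>> arm_command:
  plan:
    - [[-1,0,0,0,0,0.045,1],[-1,0,0,0,0,0.045,1],[-1,0,0,0,0,0.045,1],[-1,0,0,0,0,0.045,1],[-1,0,0,0,0,0.045,1],[-1,0,0,0,0,0.045,1],[-1,0,0,0,0,0.045,1],[-1,0,0,0,0,0.045,1]]

```text
time: 2.28
eef_pos: [0.45, -0.0088, 0.3607]
tool_rot: [0.738, 0.675, 0.0, -0.0]
force: [-0.3, 1.1, -0.7]
opening: 0.0939
gripper_force: 0.0
```

Run:
```python
from h import *
print(rel((.45,-.20,.30),-.1))
```

```text
[-0.7617, 0.0686, 0.2424, 0.0002, -0.0003, 0.0051]
```

>>> arm_command:
  plan:
    - [[-0.96,0.07,0.2,0,0,0,1],[-0.96,0.07,0.2,0,0,0,1],[-0.96,0.07,0.2,0,0,0,1],[-0.96,0.07,0.2,0,0,0,1],[-0.96,0.07,0.2,0,0,0,1],[-0.96,0.07,0.2,0,0,0,1],[-0.96,0.07,0.2,0,0,0,1],[-0.96,0.07,0.2,0,0,0,1]]

```text
time: 2.95
eef_pos: [0.4467, -0.2487, 0.3097]
tool_rot: [0.738, 0.675, -0.002, -0.0]
force: [0.6, 0.4, 1.0]
opening: 0.0938
gripper_force: 0.0
```

Run:
```python
from h import *
im,K,W=cap("wrist","w2.png"); save("w2",K,W); print(readout.state()["eef_pos"])
```

```text
[ 0.44704727 -0.24745617  0.30999715]
```

View pics/w2.png

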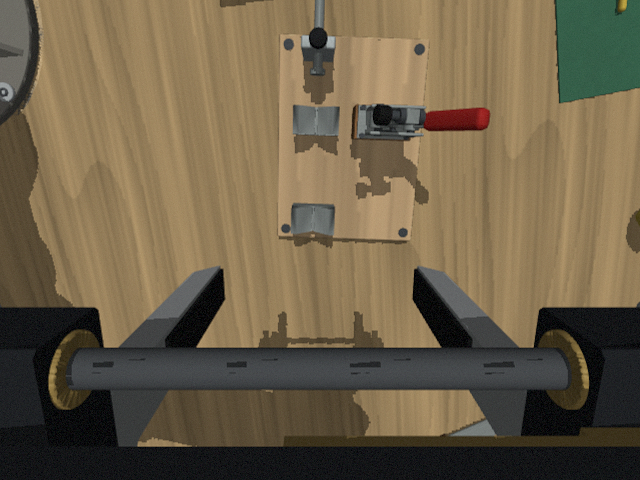

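The wrist view shows the far V-block at (316,121), the near V-block at (313,220), the rod head's face near (317,74), the clamp at (390,121) and the handle tip at (488,118). I'll enlarge the V's and the rod head.

Run:
```python
from h import *
im=cv2.imread("pics/w2.png"); c=cv2.resize(im[50:250,270:350],None,fx=3,fy=3,interpolation=cv2.INTER_CUBIC)
b=cv2.resize(im[55:145,275:355],None,fx=6,fy=6,interpolation=cv2.INTER_CUBIC)
o=np.zeros((600,780,3),np.uint8); o[:600,:240]=c; o[:540,260:740]=b; cv2.imwrite("pics/w2c.png",o)
```

```text
(no output)
```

View pics/w2c.png

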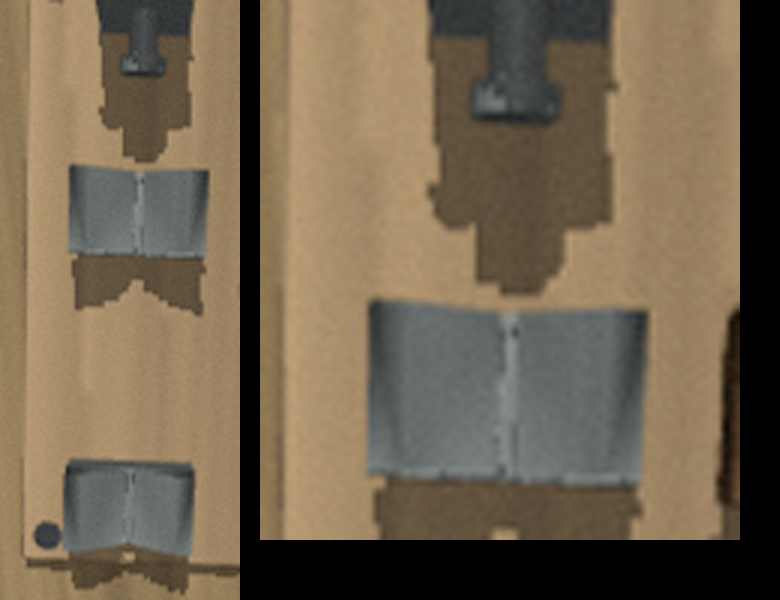

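Run:
```python
from h import *
d=np.load("w2.npz"); K,W=d["K"],d["W"]; print("cam",W[:3,3])
f=plane(K,W,[(293.7,105),(339.7,107),(293,133.8),(338.7,135.7)],.058)
n=plane(K,W,[(292,204.3),(334.3,204.3),(291.3,233.3),(333.3,234.7)],.058)
g=plane(K,W,[(317,108),(316,134.2),(313.3,206),(312.7,234)],.040)
print(f.round(4).tolist(),n.round(4).tolist(),g.round(4).tolist(),sep="\n")
yd=f.mean(0)-n.mean(0); print("dist(112)",np.linalg.norm(yd)); a=np.arctan2(yd[0],yd[1]); print("a",a)
gd=g[:2].mean(0)-g[2:].mean(0); print("groove a",np.arctan2(gd[0],gd[1]),np.linalg.norm(gd))
gf=np.polyfit(g[:,1],g[:,0],1); print("groove fit",gf)
o=(f.mean(0)+n.mean(0))/2; og=g.mean(0); print("orig tops",o,"groove",og)
ey=np.array([np.sin(a),np.cos(a),0]); ex=np.array([ey[1],-ey[0],0])
for q in (f,n,g): print([( (p-o)@ex).round(4).tolist() for p in q],[((p-o)@ey).round(4) for p in q])
for z in(.05,.058,.066):
  h=plane(K,W,(317.3,75.3),z)[0]; print(z,(h-o)@ex,(h-o)@ey)
h=plane(K,W,(489,118),.155)[0]; print("handle tip",(h-o)@ex,(h-o)@ey)
```

```text
cam [ 0.45396878 -0.18070728  0.48863653]
[[0.4296, -0.1395, 0.058], [0.4785, -0.146, 0.058], [0.4257, -0.1691, 0.058], [0.4751, -0.1755, 0.058]]
[[0.4165, -0.2461, 0.058], [0.4644, -0.2503, 0.058], [0.4121, -0.2797, 0.058], [0.4605, -0.2857, 0.058]]
[[0.4542, -0.1433, 0.04], [0.4505, -0.1714, 0.04], [0.4399, -0.2531, 0.04], [0.436, -0.287, 0.04]]
dist(112) 0.1088050876569795
a 0.1276492329234021
groove a 0.12682112147573987 0.11360682530811735
groove fit [0.12700673 0.47228012]
orig tops [ 0.44529647 -0.2115009   0.058     ] groove [ 0.44513902 -0.21369812  0.04      ]
[-0.0248, 0.0246, -0.0248, 0.025] [np.float64(0.0694), np.float64(0.0692), np.float64(0.0395), np.float64(0.0395)]
[-0.0242, 0.0239, -0.0242, 0.0245] [np.float64(-0.038), np.float64(-0.0361), np.float64(-0.0719), np.float64(-0.0716)]
[0.0001, 0.0, -0.0001, 0.0004] [np.float64(0.0688), np.float64(0.0404), np.float64(-0.0419), np.float64(-0.0761)]
0.05 -0.0007374864217540887 0.10125867459656619
0.058 -0.000638650745445191 0.09998907518453054
0.066 -0.0005398150691362933 0.09871947577249492
handle tip 0.14497982267971696 0.056829907375554496
```

The measurements agree with the sizes given: blocks 49 mm wide and about 30 mm long, tube 181.5 mm long. The jig origin is at about (0.445, -0.213) with a yaw of 0.127 rad. The stop face is at jig y of about 0.101, so I go for the tube.

Run:
```python
from h import *
print(rel((.451,-.0,.36),.0)); print(rel((.4511,.2536,.36),.124))
```

```text
[0.9871, -0.0708, -0.2016, -0.001, 0.0008, -0.0436]
[1.9977, -0.1587, -0.2031, -0.0011, 0.0007, -0.1056]
```

>>> arm_command:
  plan:
    - [[0.5,-0.06,-0.2,0,0,-0.04,0.7],[1,-0.12,-0.2,0,0,-0.06,0.7],[1,-0.12,-0.2,0,0,-0.06,0.7],[1,-0.12,-0.2,0,0,-0.06,0.7],[1,-0.12,-0.2,0,0,-0.06,0.7],[1,-0.12,-0.2,0,0,-0.06,0.7],[1,-0.12,-0.2,0,0,-0.06,0.7],[1,-0.12,-0.2,0,0,-0.06,0.7]]

```text
time: 3.67
eef_pos: [0.438, 0.0081, 0.3614]
tool_rot: [0.693, 0.721, 0.001, 0.0]
force: [0.3, -0.9, -0.8]
opening: 0.0661
gripper_force: 0.0
```

Run:
```python
from h import *
print(rel((.4511,.2536,.30),.124))
```

```text
[0.9788, 0.0915, 0.246, 0.0009, -0.0001, -0.0417]
```

>>> arm_command:
  plan:
    - [[0.98,0.09,0.25,0,0,-0.042,0.7],[0.98,0.09,0.25,0,0,-0.042,0.7],[0.98,0.09,0.25,0,0,-0.042,0.7],[0.98,0.09,0.25,0,0,-0.042,0.7],[0.98,0.09,0.25,0,0,-0.042,0.7],[0.98,0.09,0.25,0,0,-0.042,0.7],[0.98,0.09,0.25,0,0,-0.042,0.7],[0.98,0.09,0.25,0,0,-0.042,0.7],[0.98,0.09,0.25,0,0,-0.042,0.7]]

```text
time: 4.42
eef_pos: [0.4527, 0.2485, 0.2981]
tool_rot: [0.665, 0.747, -0.0, 0.0]
force: [-0.2, -1.3, 0.7]
opening: 0.0657
gripper_force: 0.0
```

Run:
```python
from h import *
im,K,W=cap("wrist","w3.png"); save("w3",K,W); s=readout.state(); print(s["eef_pos"])
h=cv2.cvtColor(im,cv2.COLOR_BGR2HSV); m=cv2.inRange(h,(17,120,60),(27,255,255))
n,l,st,ce=cv2.connectedComponentsWithStats(m); k=[i for i in range(1,n) if st[i,4]>2000 and 250<ce[i][0]<400]; print([(st[i].tolist()) for i in k])
k=max(k,key=lambda i:st[i,4]); t,hh=st[k,1],st[k,3]; pts=[]
for v in range(t+20,min(t+hh-20,270),10):
    x=np.where(l[v]==k)[0]; pts.append(((x.min()+x.max())/2,v))
p=plane(K,W,pts,.148); f=np.polyfit(p[:,1],p[:,0],1); print(f,np.polyval(f,.2536),np.abs(np.polyval(f,p[:,1])-p[:,0]).max(),p[[0,-1]].round(3))
print(rel((np.polyval(f,.2536),.2536,.1295),np.arctan(-f[0])))
```

```text
[0.45294211 0.24776745 0.2984395 ]
[[301, 89, 32, 214, 6293]]
[-0.12160117  0.48178746] 0.45094940114372245 0.000292096717909196 [[0.44  0.343 0.148]
 [0.456 0.206 0.148]]
[0.024, -0.0055, 0.6758, 0.0002, -0.0001, -0.0027]
```

>>> arm_command:
  plan:
    - [[0.024,-0.006,0.15,0,0,-0.003,0.7],[0.024,-0.006,0.3,0,0,-0.003,0.7],[0.024,-0.006,0.42,0,0,-0.003,0.7],[0.024,-0.006,0.54,0,0,-0.003,0.7],[0.024,-0.006,0.62,0,0,-0.003,0.7],[0.024,-0.006,0.67,0,0,-0.003,0.7],[0.024,-0.006,0.67,0,0,-0.003,0.7]]

```text
time: 5.05
eef_pos: [0.45, 0.2525, 0.1291]
tool_rot: [0.663, 0.748, -0.001, -0.0]
force: [0.1, -0.5, -0.4]
opening: 0.0661
gripper_force: 0.0
```

>>> arm_command:
  plan:
    - [[0,0,0,0,0,0,0.25],[0,0,0,0,0,0,0.2],[0,0,0,0,0,0,0.2],[0,0,0,0,0,0,0.2],[0,0,0,0,0,0,0.2],[0,0,0,0,0,0,0.2]]
  newtons: 30

```text
time: 5.55
eef_pos: [0.4509, 0.2544, 0.1309]
tool_rot: [0.663, 0.749, 0.0, -0.0]
force: [0.2, 0.7, -0.7]
opening: 0.0293
gripper_force: 0.0
```

>>> arm_command:
  plan:
    - [[0,0,0,0,0,0,0],[0,0,0,0,0,0,0],[0,0,0,0,0,0,0],[0,0,0,0,0,0,0]]
  newtons: 30

```text
time: 5.88
eef_pos: [0.4509, 0.2544, 0.1307]
tool_rot: [0.663, 0.749, 0.0, -0.0]
force: [-1.2, -0.4, 6.4]
opening: 0.0252
gripper_force: 30.0
```

>>> arm_command:
  plan:
    - [[0,0,-0.03,0,0,0,0],[0,0,-0.08,0,0,0,0],[0,0,-0.2,0,0,0,0],[0,0,-0.35,0,0,0,0],[0,0,-0.5,0,0,0,0],[0,0,-0.6,0,0,0,0],[0,0,-0.6,0,0,0,0]]

```text
time: 6.47
eef_pos: [0.4526, 0.2551, 0.2857]
tool_rot: [0.663, 0.749, 0.003, 0.0]
force: [0.5, 0.1, -3.7]
opening: 0.0252
gripper_force: 30.0
```

Run:
```python
from h import *
s=readout.state(); print(s["eef_pos"],s["opening"],s["gripper_force"],s["force"],s["wrist_torque"])
im,K,W=cap("wrist","w4.png"); save("w4",K,W)
print(rel((.449,.05,.28),-.0))
```

```text
[0.45256378 0.25505857 0.28571217] 0.02518875912584812 29.999214112758636 [ 0.50437344  0.11437031 -3.69240936] [-0.08924389  0.04225456 -0.04693224]
[-0.8117, -0.1102, 0.0092, 0.0015, -0.0015, 0.061]
```

View pics/w4.png

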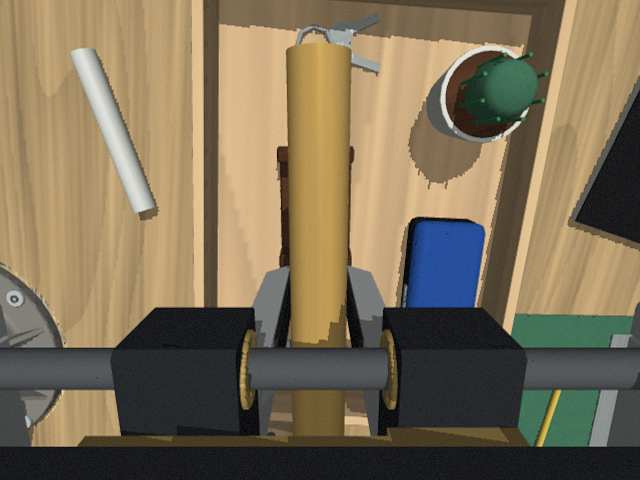

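The tube is held centred and level (columns 287–351, far end at row 45). I carry it to the jig.

>>> arm_command:
  plan:
    - [[-0.12,-0.02,0,0,0,0.02,0],[-0.24,-0.04,0,0,0,0.03,0],[-0.36,-0.06,0,0,0,0.06,0],[-0.48,-0.08,0,0,0,0.06,0],[-0.6,-0.1,0,0,0,0.06,0],[-0.72,-0.11,0,0,0,0.06,0],[-0.84,-0.12,0,0,0,0.06,0],[-0.96,-0.13,0,0,0,0.06,0],[-0.96,-0.13,0,0,0,0.06,0]]

```text
time: 7.27
eef_pos: [0.4468, 0.0066, 0.2796]
tool_rot: [0.708, 0.706, -0.001, -0.0]
force: [-0.2, -0.9, -2.7]
opening: 0.0249
gripper_force: 30.0
```

Run:
```python
from h import *
print(rel((.4438,-.223,.25),-.127))
d=np.load("w4.npz"); K,W=d["K"],d["W"]; z=.2857+.0153+.009
e=plane(K,W,(319,45),z)[0]; print("end from tcp", np.linalg.norm((e-[.4526,.2551,z])[:2]))
```

```text
[-0.9185, -0.0084, 0.1191, -0.0007, 0.0004, 0.0616]
end from tcp 0.10328732926419458
```

>>> arm_command:
  plan:
    - [[-0.12,0,0,0,0,0.02,0],[-0.24,0,0,0,0,0.04,0],[-0.36,0,0,0,0,0.06,0],[-0.48,0,0,0,0,0.062,0],[-0.6,0,0,0,0,0.062,0],[-0.72,0,0.05,0,0,0.062,0],[-0.84,-0.01,0.1,0,0,0.062,0],[-0.92,-0.01,0.12,0,0,0.062,0],[-0.92,-0.01,0.12,0,0,0.062,0],[-0.92,-0.01,0.12,0,0,0.062,0]]

```text
time: 8.1
eef_pos: [0.4445, -0.2187, 0.2493]
tool_rot: [0.75, 0.662, -0.001, -0.001]
force: [0.9, 0.9, -2.4]
opening: 0.0255
gripper_force: 30.0
```

Run:
```python
from h import *
im,K,W=cap("wrist","w5.png"); save("w5",K,W); s=readout.state(); print(s["eef_pos"],s["force"],s["wrist_torque"])
print(rel((.4438,-.223,.07),-.127))
```

```text
[ 0.44495433 -0.21782222  0.24969003] [ 0.14590008 -0.45289914 -2.9266162 ] [-0.05772805  0.08055753  0.00333948]
[-0.0206, -0.0006, 0.7188, -0.001, 0.0004, 0.0019]
```

View pics/w5.png

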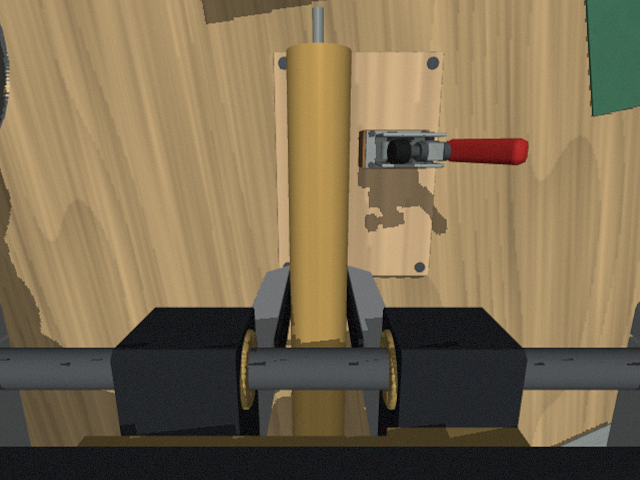

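Tube and stop rod line up, with the rod behind at column 318. I descend in stages.

>>> arm_command:
  plan:
    - [[-0.02,0,0.1,0,0,0.002,0],[-0.02,0,0.2,0,0,0.002,0],[-0.02,0,0.3,0,0,0.002,0],[-0.02,0,0.4,0,0,0.002,0],[-0.02,0,0.5,0,0,0.002,0],[-0.02,0,0.6,0,0,0.002,0],[-0.02,0,0.66,0,0,0.002,0],[-0.02,0,0.68,0,0,0.002,0],[-0.02,0,0.68,0,0,0.002,0],[-0.02,0,0.68,0,0,0.002,0]]

```text
time: 8.98
eef_pos: [0.4454, -0.2225, 0.0811]
tool_rot: [0.75, 0.661, 0.0, 0.0]
force: [0.5, 0.7, -1.9]
opening: 0.0254
gripper_force: 30.0
```

Run:
```python
from h import *
im,K,W=cap("wrist","w6.png"); save("w6",K,W); s=readout.state(); print(s["eef_pos"],s["force"],s["wrist_torque"])
o=np.array([.4451,-.2131]); ey=np.array([.1267,.992]); ex=np.array([.992,-.1267]); p=s["eef_pos"][:2]-o; print("jig",p@ex,p@ey)
print(rel((.4438,-.223,.0431),-.127))
```

```text
[ 0.44575427 -0.22267988  0.0814709 ] [ 0.53276459 -0.83443575 -2.41679135] [-0.10404201  0.0063268   0.01850666]
jig 0.0018628075285304876 -0.009420342820102975
[-0.0023, -0.0078, 0.1535, 0.0006, -0.0001, 0.0008]
```

View pics/w6.png

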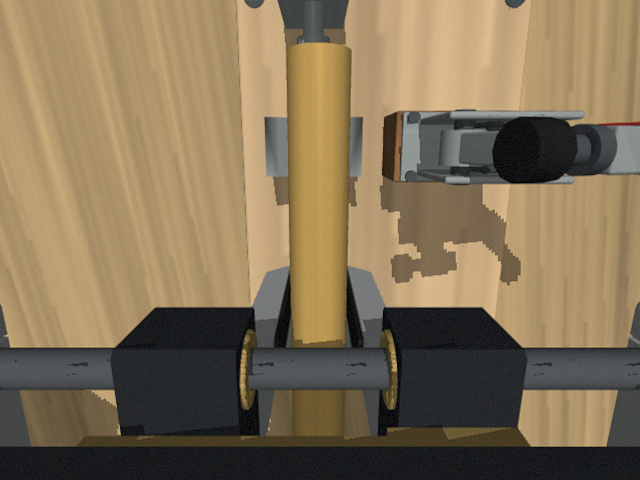

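In this view the far V-block spans columns 265–362 (centre 313.5) and the tube's centre is at 319.5. So the tube must shift about 2.3 mm in −y of the tool.

>>> arm_command:
  plan:
    - [[0,-0.009,0.02,0,0,0,0],[0,-0.009,0.05,0,0,0,0],[0,-0.009,0.08,0,0,0,0],[0,-0.009,0.1,0,0,0,0],[0,-0.009,0.12,0,0,0,0],[0,-0.009,0.13,0,0,0,0],[0,-0.009,0.13,0,0,0,0],[0,-0.009,0.13,0,0,0,0]]

```text
time: 9.7
eef_pos: [0.4427, -0.2228, 0.0479]
tool_rot: [0.75, 0.661, -0.0, -0.0]
force: [-0.4, -0.7, -1.8]
opening: 0.0251
gripper_force: 30.0
```

Run:
```python
from h import *
im,K,W=cap("wrist","w7.png"); s=readout.state(); print(s["eef_pos"],s["force"],s["wrist_torque"])
g=cv2.cvtColor(im,cv2.COLOR_BGR2HSV)
for v in (110,120,130,140,150,160,180):
    r=g[v,240:400]; m=(r[:,1]<60)&(r[:,2]>60); x=np.where(m)[0]+240; b=np.where((r[:,1]>120)&(r[:,0]>16))[0]+240
    print(v,x.min() if len(x) else 0,x.max() if len(x) else 0,b.min(),b.max())
```

```text
[ 0.44282409 -0.22280196  0.04806594] [ 0.45992076 -0.71242492 -3.36300904] [-0.08263162  0.06518889 -0.01705592]
110 265 377 288 349
120 260 376 288 348
130 260 376 288 399
140 261 376 288 399
150 261 376 288 399
160 262 376 289 399
180 262 375 289 347
```

>>> arm_command:
  plan:
    - [[0,0,0.004,0,0,0,0],[0,0,0.008,0,0,0,0],[0,0,0.012,0,0,0,0],[0,0,0.014,0,0,0,0],[0,0,0.014,0,0,0,0]]

```text
time: 10.17
eef_pos: [0.4428, -0.2226, 0.0444]
tool_rot: [0.75, 0.661, -0.0, -0.0]
force: [0.0, 0.6, -3.3]
opening: 0.0252
gripper_force: 30.0
```

>>> arm_command:
  plan:
    - [[0,0,0.002,0,0,0,0],[0,0,0.002,0,0,0,0],[0,0,0.002,0,0,0,0]]

```text
time: 10.42
eef_pos: [0.4428, -0.2226, 0.044]
tool_rot: [0.75, 0.661, -0.0, -0.0]
force: [0.1, 0.4, -3.2]
opening: 0.0251
gripper_force: 30.0
```

>>> arm_command:
  plan:
    - [[0,0,0.002,0,0,0,0],[0,0,0.002,0,0,0,0],[0,0,0.002,0,0,0,0]]

```text
time: 10.67
eef_pos: [0.4428, -0.2226, 0.0435]
tool_rot: [0.75, 0.661, -0.0, 0.0]
force: [-0.2, -0.6, -2.1]
opening: 0.0252
gripper_force: 30.0
```

>>> arm_command:
  plan:
    - [[0,0,0.001,0,0,0,0],[0,0,0.002,0,0,0,0],[0,0,0.002,0,0,0,0],[0,0,0.002,0,0,0,0]]

```text
time: 11.0
eef_pos: [0.4431, -0.2227, 0.0432]
tool_rot: [0.75, 0.661, 0.0, 0.0]
force: [-0.4, 0.8, 4.3]
opening: 0.0249
gripper_force: 30.0
```

Contact felt: about 7 N of change at z = 0.0432, as expected. I release so the tube beds itself.

>>> arm_command:
  plan:
    - [[0,0,0,0,0,0,0.36],[0,0,0,0,0,0,0.36],[0,0,0,0,0,0,0.36],[0,0,0,0,0,0,0.36]]

```text
time: 11.33
eef_pos: [0.4428, -0.2226, 0.0429]
tool_rot: [0.75, 0.661, -0.0, -0.0]
force: [-0.1, -0.8, 0.5]
opening: 0.0338
gripper_force: 0.0
```

Run:
```python
from h import *
im,K,W=cap("wrist","w8.png"); s=readout.state(); print(s["eef_pos"],s["force"],s["opening"])
g=cv2.cvtColor(im,cv2.COLOR_BGR2HSV)
for v in (60,100,120,150,180,220,250):
    r=g[v,240:399]; x=np.where((r[:,1]<60)&(r[:,2]>60))[0]+240; b=np.where((r[:130,1]>120)&(r[:130,0]>16))[0]+240
    print(v,x.min() if len(x) else 0,x.max() if len(x) else 0,b.min(),b.max(),(b.min()+b.max())/2)
cv2.imwrite("pics/w8c.png",cv2.resize(im[0:280,220:420],None,fx=2.1,fy=2.1))
```

```text
[ 0.44278632 -0.22259778  0.04294879] [-0.50596215 -0.22654913  0.13830267] 0.03380319291274541
60 0 0 286 350 318.0
100 0 0 287 349 318.0
120 259 378 288 349 318.5
150 259 378 288 348 318.0
180 260 377 289 348 318.5
220 0 0 289 347 318.0
250 0 0 290 347 318.5
```

View pics/w8c.png

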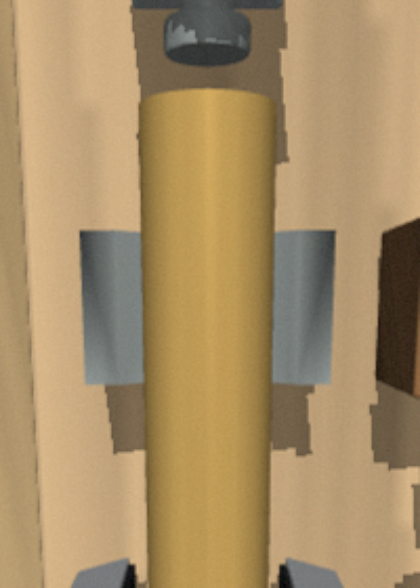

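The tube is bedded and parallel to the V's: the block is symmetric around it and the hand is centred. The stop head is a few mm beyond its end. I re-grip lightly with 4 N, so slip limits the push, and slide.

>>> arm_command:
  plan:
    - [[0,0,0,0,0,0,0],[0,0,0,0,0,0,0],[0,0,0,0,0,0,0],[0,0,0,0,0,0,0],[0,0,0,0,0,0,0]]
  newtons: 4

```text
time: 11.8
eef_pos: [0.443, -0.2226, 0.043]
tool_rot: [0.75, 0.661, 0.0, 0.0]
force: [2.0, 0.4, -1.3]
opening: 0.0254
gripper_force: 4.0
```

>>> arm_command:
  plan:
    - [[0.003,0,0,0,0,0,0],[0.006,0,0,0,0,0,0],[0.009,0,0,0,0,0,0],[0.012,0,0,0,0,0,0],[0.015,0,0,0,0,0,0],[0.018,0,0,0,0,0,0],[0.02,0,0,0,0,0,0],[0.02,0,0,0,0,0,0]]

```text
time: 12.47
eef_pos: [0.4436, -0.2176, 0.043]
tool_rot: [0.75, 0.661, 0.0, 0.0]
force: [1.9, -1.5, -0.5]
opening: 0.0259
gripper_force: 4.0
```

```bash
cat > f.py <<'E'
from h import *
im,K,W=cap("wrist","w9.png"); s=readout.state()
o=np.array([.4451,-.2131]); ey=np.array([.1267,.992]); ex=np.array([.992,-.1267]); p=s["eef_pos"][:2]-o; f=s["force"][:2]
print("jig",p@ex,p@ey,s["eef_pos"][2],"F",f@ex,f@ey,s["force"][2],s["opening"],s["gripper_force"])
g=cv2.cvtColor(im,cv2.COLOR_BGR2HSV); c=g[:120,312:326]; b=((c[:,:,1]>110)&(c[:,:,0]>16)).mean(1)>.5
print("tube end row",np.where(b)[0].min(), "V col", c[:60:4,:,2].mean(1).round().tolist(),c[:60:4,:,1].mean(1).round().tolist())
E
python3 f.py
```

```text
jig -0.0009544284279228429 -0.004646457955916895 0.04302107962618529 F 1.7938216407794982 -1.0601680250140628 -0.5201609675284333 0.025828213065194075 3.999704383313656
tube end row 42 V col [86.0, 86.0, 87.0, 87.0, 86.0, 88.0, 88.0, 89.0, 92.0, 52.0, 52.0, 200.0, 199.0, 199.0, 199.0] [11.0, 13.0, 12.0, 12.0, 12.0, 12.0, 11.0, 15.0, 11.0, 17.0, 20.0, 142.0, 141.0, 140.0, 140.0]
```

>>> arm_command:
  plan:
    - [[0.002,0,0,0,0,0,0],[0.004,0,0,0,0,0,0],[0.006,0,0,0,0,0,0],[0.008,0,0,0,0,0,0],[0.008,0,0,0,0,0,0]]

```text
time: 12.93
eef_pos: [0.4438, -0.2156, 0.043]
tool_rot: [0.75, 0.661, -0.0, 0.0]
force: [2.3, -1.8, 0.5]
opening: 0.0258
gripper_force: 4.0
```

```bash
python3 f.py
```

```text
jig -0.0009658746005790147 -0.0026593089319983864 0.04302733956330595 F 2.843306580324673 -2.541298168881574 0.5891036724127039 0.025956405460893058 3.999866656959057
tube end row 42 V col [87.0, 86.0, 86.0, 86.0, 87.0, 87.0, 85.0, 89.0, 89.0, 92.0, 104.0, 200.0, 199.0, 198.0, 198.0] [12.0, 12.0, 12.0, 12.0, 12.0, 13.0, 12.0, 11.0, 13.0, 10.0, 15.0, 141.0, 141.0, 141.0, 140.0]
```

>>> arm_command:
  plan:
    - [[0.002,0,0,0,0,0,0],[0.004,0,0,0,0,0,0],[0.004,0,0,0,0,0,0]]

```text
time: 13.23
eef_pos: [0.4439, -0.2147, 0.043]
tool_rot: [0.75, 0.661, 0.0, 0.0]
force: [2.5, -2.9, 0.8]
opening: 0.0256
gripper_force: 4.0
```

```bash
python3 f.py|cut -c1-200
```

```text
jig -0.0010130500713535018 -0.0017042824239792563 0.043005451397746884 F 2.889506140618631 -2.708087271550201 0.7741964035908945 0.025678299383166372 3.9997749030590057
tube end row 42 V col [86.0, 86.0, 85.0, 87.0, 86.0, 87.0, 86.0, 87.0, 89.0, 89.0, 92.0, 200.0, 198.0, 199.0, 197.0] [12.0, 12.0, 13.0, 10.0, 12.0, 11.0, 12.0, 13.0, 13.0, 11.0, 15.0, 142.0, 141.0, 14
```

>>> arm_command:
  plan:
    - [[0.002,0,0,0,0,0,0],[0.004,0,0,0,0,0,0],[0.004,0,0,0,0,0,0]]

```text
time: 13.53
eef_pos: [0.444, -0.2139, 0.043]
tool_rot: [0.75, 0.661, -0.0, 0.0]
force: [2.2, -5.4, 1.0]
opening: 0.026
gripper_force: 4.0
```

```bash
python3 f.py|cut -c1-200
```

```text
jig -0.0009872426847983462 -0.0009781989282152685 0.04304664958132638 F 3.319274859611317 -4.168763180414152 0.08909903103579786 0.026031200844912197 3.999319151043892
tube end row 43 V col [86.0, 85.0, 86.0, 86.0, 85.0, 87.0, 87.0, 87.0, 89.0, 88.0, 91.0, 201.0, 198.0, 198.0, 198.0] [13.0, 11.0, 11.0, 12.0, 11.0, 13.0, 13.0, 14.0, 11.0, 13.0, 13.0, 143.0, 140.0, 14
```

>>> arm_command:
  plan:
    - [[0.002,0.002,0,0,0,0,0],[0.003,0.004,0,0,0,0,0],[0.003,0.004,0,0,0,0,0],[0.003,0.004,0,0,0,0,0]]

```text
time: 13.92
eef_pos: [0.4442, -0.2132, 0.0429]
tool_rot: [0.75, 0.661, -0.0, -0.0]
force: [-2.7, -4.9, 2.9]
opening: 0.0261
gripper_force: 4.0
```

```bash
python3 f.py|cut -c1-200
```

```text
jig -0.0008784853825461831 -0.00024145264527910846 0.04284541056471821 F -1.3779108465677028 -5.1219264641655275 3.0366105613195287 0.025538909376213115 4.000599570572376
tube end row 45 V col [86.0, 86.0, 86.0, 86.0, 86.0, 85.0, 86.0, 86.0, 86.0, 89.0, 89.0, 117.0, 198.0, 198.0, 198.0] [13.0, 12.0, 13.0, 12.0, 12.0, 14.0, 15.0, 14.0, 13.0, 12.0, 12.0, 66.0, 141.0, 141
```

The tube slips slightly in the light grip under about 5 N, so it bears on the stop. I release it and raise the hand.

>>> arm_command:
  plan:
    - [[0,0,0,0,0,0,0.4],[0,0,0,0,0,0,0.4],[0,0,0,0,0,0,0.4],[0,0,-0.08,0,0,0,0.4],[0,0,-0.2,0,0,0,0.4],[0,0,-0.35,0,0,0,0.4],[0,0,-0.5,0,0,0,0.4],[0,0,-0.65,0,0,0,0.3],[0,0,-0.7,0,0,0,0.2],[0,0,-0.7,0,0,0,0]]

```text
time: 14.8
eef_pos: [0.4465, -0.2131, 0.2207]
tool_rot: [0.75, 0.661, 0.002, 0.001]
force: [-0.0, 0.4, 0.1]
opening: 0.0213
gripper_force: 0.0
```

```bash
cat > g.py <<'E'
from h import *
im,K,W=cap("wrist","w10.png"); save("w10",K,W); s=readout.state(); g=cv2.cvtColor(im,cv2.COLOR_BGR2HSV)
o=np.array([.4443,-.2130,0]); ey=np.array([.1267,.992,0]); ex=np.array([.992,-.1267,0])
J=lambda P:[((p-o)@ex*1e3).round(1) for p in P],[((p-o)@ey*1e3).round(1) for p in P]
p=s["eef_pos"]; print("tcp",p,"F",s["force"],s["opening"]); print("jig",J([p]))
m=cv2.inRange(g,(17,110,60),(27,255,255)); n,l,st,ce=cv2.connectedComponentsWithStats(m); k=max([i for i in range(1,n) if st[i,4]>800 and 260<ce[i][0]<380],key=lambda i:st[i,4]); print(st[k])
pts=[((np.where(l[v]==k)[0].min()+np.where(l[v]==k)[0].max())/2,v) for v in range(st[k,1]+8,st[k,1]+st[k,3]-8,25)]; print("tube",J(plane(K,W,pts,.0600))); print("end",J(plane(K,W,(pts[0][0],st[k,1]),.068)))
r=cv2.inRange(g,(0,170,60),(7,255,255)); ys,xs=np.where(r); print("red",xs.min(),xs.max(),ys.min(),ys.max(), "tip", J(plane(K,W,(xs.max(),np.median(ys[xs>xs.max()-4])),.163)))
P=lambda x,y,z:o+ex*x+ey*y+[0,0,z]
for q in [(.105,.056,.215)]: print(rel(P(*q),-.127))
E
python3 g.py
```

```text
Traceback (most recent call last):
  File "g.py", line 4, in <module>
    J=lambda P:[((p-o)@ex*1e3).round(1) for p in P],[((p-o)@ey*1e3).round(1) for p in P]
                                                                                      ^
NameError: name 'P' is not defined
```

```bash
sed -i 's/^J=.*/J=lambda P:([((p-o)@ex*1e3).round(1) for p in P],[((p-o)@ey*1e3).round(1) for p in P])/' g.py; python3 g.py | sed 's/np.float64//g'
```

```text
tcp [ 0.44518614 -0.2122789   0.21778746] F [ 1.08319788  0.78231566 -1.38613444] 0.012854190421732109
jig ([(0.8)], [(0.8)])
[ 301  101   33  207 5893]
tube ([(0.2), (0.2), (0.2), (0.2), (0.3), (0.3), (0.3), (0.3)], [(97.1), (76.7), (55.8), (34.1), (11.9), (-11.1), (-34.8), (-59.3)])
end ([(0.2)], [(102.7)])
red 457 550 148 177 tip ([(142.1)], [(59.3)])
[0.2197, 0.4174, 0.0116, 0.0003, -0.0006, 0.0011]
```

The tube is straight in the V's with its end at jig y of about 102.7 mm, and the handle is where expected. I move above the handle.

>>> arm_command:
  plan:
    - [[0.12,0.1,0,0,0,0,0],[0.226,0.22,0,0,0,0,0],[0.226,0.34,0,0,0,0,0],[0.226,0.417,0,0,0,0,0],[0.226,0.417,0,0,0,0,0],[0.226,0.417,0,0,0,0,0]]

```text
time: 15.4
eef_pos: [0.5549, -0.1705, 0.2158]
tool_rot: [0.75, 0.661, -0.002, -0.001]
force: [-0.7, -1.7, 0.2]
opening: 0.0007
gripper_force: 0.0
```

Run:
```python
from h import *
im,K,W=cap("wrist"); sc,K2,W2=cap("scene"); t=cv2.resize(sc[150:270,190:310],None,fx=4,fy=4); o=np.zeros((480,800,3),np.uint8); o[:,:480]=t
o[:360,480:]=cv2.resize(im[120:480,220:540],None,fx=1,fy=1); cv2.imwrite("pics/w11.png",o)
s=readout.state(); print(s["eef_pos"],s["opening"])
o=np.array([.4443,-.2130,0]); ey=np.array([.1267,.992,0]); ex=np.array([.992,-.1267,0]); p=s["eef_pos"]-o
print(p@ex,p@ey)
r=75e-3
for th in (1.085,.9,.7,.5,.3,.15,0):
    c,q=np.cos(th),np.sin(th); print(th,((np.array([97e-3+.08*c-.007*q-.0125,86e-3+.08*q+.007*c])-[p@ex,p[2]])/.25*[1,-1]).round(3))
```

```text
[ 0.55414137 -0.17061206  0.21674925] 0.00044646564407108623
0.10359208570625954 0.05596573966856485
1.085 [0.048 0.227]
0.9 [0.101 0.255]
0.7 [0.15  0.295]
0.5 [0.191 0.345]
0.3 [0.221 0.402]
0.15 [0.236 0.447]
0 [0.244 0.495]
```

View pics/w11.png

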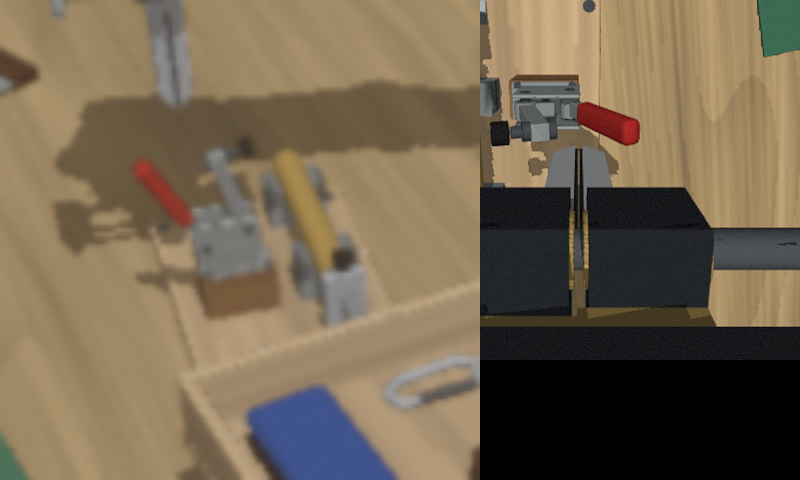

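The scene view shows the tube in both V's against the stop, the bar upright and the handle up. The shut fingers are above the handle. I start pressing along the arc.

>>> arm_command:
  plan:
    - [[0.006,0.048,0.08,0,0,0,0],[0.006,0.048,0.16,0,0,0,0],[0.006,0.048,0.21,0,0,0,0],[0.006,0.06,0.235,0,0,0,0],[0.006,0.08,0.245,0,0,0,0],[0.006,0.101,0.255,0,0,0,0],[0.006,0.115,0.265,0,0,0,0],[0.006,0.125,0.275,0,0,0,0]]

```text
time: 16.17
eef_pos: [0.5878, -0.1728, 0.1498]
tool_rot: [0.75, 0.661, 0.0, 0.001]
force: [-0.4, 0.4, 3.2]
opening: 0.0006
gripper_force: 1.0
```

```bash
cat > p.py <<'E'
from h import *
im,K,W=cap("wrist","p.png"); s=readout.state(); g=cv2.cvtColor(im,cv2.COLOR_BGR2HSV)
o=np.array([.4443,-.2130,0]); ey=np.array([.1267,.992,0]); ex=np.array([.992,-.1267,0]); p=s["eef_pos"]-o
print("jig",p@ex,p@ey,p[2],"F",s["force"].round(1) if hasattr(s["force"],"round") else s["force"])
r=cv2.inRange(g,(0,150,50),(7,255,255)); ys,xs=np.where(r); print("red",len(xs),xs.min(),xs.max(),ys.min(),ys.max())
for th in (.9,.7,.5,.3,.15,.05,0):
    c,q=np.cos(th),np.sin(th); print(th,((np.array([97e-3+.08*c-.007*q-.0125,86e-3+.08*q+.007*c])-[p@ex,p[2]])/.25*[1,-1]).round(3))
E
python3 p.py
```

```text
jig 0.13740794894410768 0.05817710346673421 0.14934753873624879 F [-0.8  1.5 -1. ]
red 1541 270 359 246 301
0.9 [-0.035 -0.015]
0.7 [0.015 0.026]
0.5 [0.056 0.075]
0.3 [0.086 0.132]
0.15 [0.101 0.178]
0.05 [0.107 0.209]
0 [0.108 0.225]
```

>>> arm_command:
  plan:
    - [[0,0.015,0.026,0,0,0,0],[0,0.03,0.042,0,0,0,0],[0,0.043,0.058,0,0,0,0],[0,0.056,0.075,0,0,0,0],[0,0.067,0.095,0,0,0,0],[0,0.077,0.114,0,0,0,0],[0,0.086,0.132,0,0,0,0]]

```text
time: 16.8
eef_pos: [0.6088, -0.1754, 0.1159]
tool_rot: [0.75, 0.661, 0.0, 0.0]
force: [1.7, -0.5, 4.6]
opening: 0.0004
gripper_force: 1.7
```

```bash
python3 p.py
```

```text
jig 0.1581486501057068 0.05836933050730761 0.11497166128784775 F [-0.7  1.2 -0.6]
red 2418 242 365 256 301
0.9 [-0.118 -0.152]
0.7 [-0.068 -0.112]
0.5 [-0.027 -0.062]
0.3 [ 0.003 -0.005]
0.15 [0.018 0.04 ]
0.05 [0.024 0.072]
0 [0.025 0.088]
```

The handle follows: about 4.6 N while moving and zero at rest. I continue to the lock.

>>> arm_command:
  plan:
    - [[0,0.01,0.018,0,0,0,0],[0,0.018,0.036,0,0,0,0],[0,0.021,0.05,0,0,0,0],[0,0.023,0.062,0,0,0,0],[0,0.024,0.072,0,0,0,0],[0,0.025,0.078,0,0,0,0]]

```text
time: 17.35
eef_pos: [0.6145, -0.176, 0.0965]
tool_rot: [0.75, 0.661, 0.0, 0.0]
force: [1.4, 0.5, 2.6]
opening: 0.0005
gripper_force: 1.2
```

>>> arm_command:
  plan:
    - [[0,0,0.004,0,0,0,0],[0,0,0.008,0,0,0,0],[0,0,0.008,0,0,0,0]]

```text
time: 17.6
eef_pos: [0.6142, -0.176, 0.0946]
tool_rot: [0.75, 0.661, -0.0, -0.0]
force: [-0.7, 0.4, -0.1]
opening: 0.0007
gripper_force: 0.1
```

```bash
python3 p.py
```

```text
jig 0.1636985204801794 0.05821645186639207 0.09459235607784508 F [-0.9  0.4  0.5]
red 2743 232 362 263 298
0.9 [-0.14  -0.234]
0.7 [-0.09  -0.193]
0.5 [-0.049 -0.144]
0.3 [-0.019 -0.087]
0.15 [-0.005 -0.041]
0.05 [ 0.001 -0.01 ]
0 [0.003 0.006]
```

Next I go down in 0.5 mm steps until the handle bears on its rest.

>>> arm_command:
  plan:
    - [[0,0,0.002,0,0,0,0],[0,0,0.004,0,0,0,0],[0,0,0.004,0,0,0,0]]

```text
time: 17.9
eef_pos: [0.6142, -0.176, 0.0936]
tool_rot: [0.75, 0.661, -0.0, -0.0]
force: [0.3, -0.6, -0.2]
opening: 0.0004
gripper_force: 0.0
```

>>> arm_command:
  plan:
    - [[0,0,0.002,0,0,0,0],[0,0,0.003,0,0,0,0],[0,0,0.003,0,0,0,0]]

```text
time: 18.15
eef_pos: [0.6142, -0.1761, 0.0932]
tool_rot: [0.75, 0.661, 0.0, -0.0]
force: [-2.9, 1.0, 6.6]
opening: 0.0007
gripper_force: 2.8
```

The handle bears firmly on its rest at z = 0.093 (6.6 N held), so it is level and locked. I retreat and check.

>>> arm_command:
  plan:
    - [[0,0,-0.05,0,0,0,0],[0,0,-0.15,0,0,0,0],[0,0,-0.3,0,0,0,0],[0,0,-0.45,0,0,0,0],[-0.3,0,-0.6,0,0,0,0],[-0.45,0,-0.65,0,0,0,0],[-0.6,-0.1,-0.65,0,0,0,0],[-0.6,-0.1,-0.65,0,0,0,0],[-0.6,-0.1,-0.65,0,0,0,0]]

```text
time: 18.9
eef_pos: [0.566, -0.33, 0.2588]
tool_rot: [0.753, 0.658, -0.001, 0.002]
force: [-1.2, -0.4, 0.7]
opening: 0.0004
gripper_force: 0.0
```

Run:
```python
from h import *
im,K,W=cap("wrist"); sc,_,_=cap("scene"); o=np.zeros((480,800,3),np.uint8)
o[:,:400]=cv2.resize(sc[150:270,190:290],None,fx=4,fy=4); o[:320,400:]=cv2.resize(im[0:256,160:480],None,fx=1.25,fy=1.25); cv2.imwrite("pics/w12.png",o)
s=readout.state(); print(s["eef_pos"],s["force"],s["time"])
```

```text
[ 0.5695108  -0.32368368  0.25670331] [ 0.92391468  0.41989519 -0.17761245] 19.0
```

View pics/w12.png

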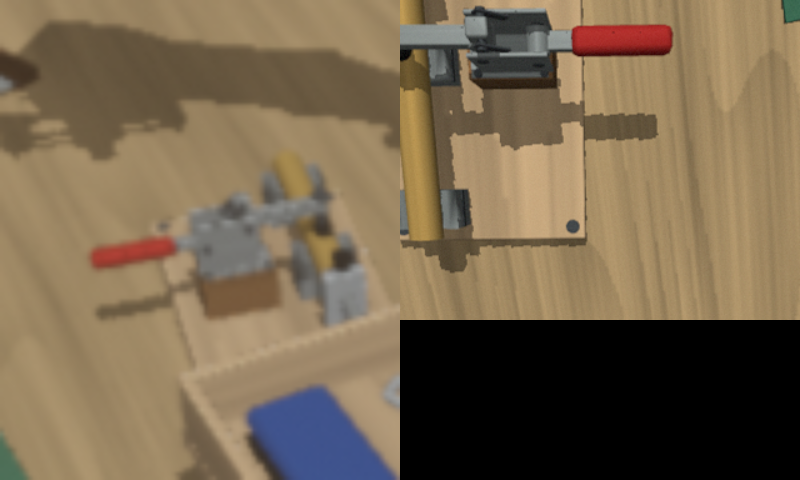

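The handle lies level, the bar lies level over the tube, and the tube sits in the V's at the stop.

```bash
python3 -c "
from plant import workorder; print(workorder.hand_in())"
```

```text
the job is handed in; nothing more can be done
None
```

I handed the job in at about 19 s: the tube is bedded in both V-blocks against the stop, the clamp handle is down and locked, and the hand is clear, but the hand-in call returned no verdict and I viewed 12 pictures, two over the limit of 10.

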